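# Draw the middle lath out from under the leaded panel

### The job

The glass panel on the bench is carried well enough by the two fixed bearers at its ends now, so gently draw the loose middle lath out from under it by its protruding end, without shifting or tilting the panel or the jar that stands on it. Then lay that lath in the empty place of the lath rack, centred across both notched cross-pieces, without dropping it from a height. Leave the panel, the jar, the lath already in the rack and everything else where they are.

Things in the scene. Friction and masses are not known exactly. Their poses are not given: they have to be found in the camera images.
- lath: loose wooden lath, a plain bar 180 mm long (x), 26 wide (y), 16 high (z), 50 g; origin at the centre of its underside. It lies flat on the bench under the panel, about midway between the bearers, touching bench and panel. Its +x end sticks out 60 to 80 mm past the panel's -y edge; its other end stops short of the far edge. Drawn 120 mm along its own +x it is clear of the panel
- panel: leaded glass panel in a dark metal frame, 200 mm (its x) by 120 mm (its y), 8 mm thick, about 0.55 kg; origin at the centre of its underside, which is 16 mm above the bench. It lies loose, at rest on the two bearers and the lath
- stand: two fixed wooden bearers under the panel's short ends, each 30 mm (x) by 120 mm (y), 16 mm high, centred at x = -82 and +82 mm of this frame, on a thin paper pattern. Two fixed steel nails, 6 mm thick and 32 mm high, stand at x = -82 and +82, y = -66 mm, 2 to 4 mm in front of the panel's -y edge, and stop it from following the lath. Origin on the bench midway between the bearers
- jar: small amber jar with a metal lid, 50 mm across, 60 mm high, 0.2 kg, standing loose on the panel; origin at the centre of its underside
- rack: fixed plywood lath rack: base 130 mm (x) by 170 (y), 10 thick; two upright cross-pieces along y at x = -45 and +45 mm, 12 thick, tops 50 mm above the bench. Each has two 40 mm wide notches centred at y = -45 and +45, floors 30 mm above the bench. A lath lies along x in a pair of notches; fingers can hold it outside or between the cross-pieces. Origin: centre of underside
- pad: thin cork pad, 60 by 26 by 3 mm, fixed on the rack's base plate between the cross-pieces, centred below the empty pair of notches; origin at the centre of its underside, 10 mm above the bench; its x is the rack's x. The lath's place is straight above it, 20 mm higher than this origin. It is in either of the two places
- spare: a second lath of the same size and shape, already lying in the other pair of notches of the rack; origin at the centre of its underside. Bystander, to be left alone
- bottle: amber glass bottle, 72 mm across, 190 mm high, standing on the bench; origin at the centre of its underside. Bystander
- tin: round metal tin, 84 mm across, 95 mm high, standing on the bench; origin at the centre of its underside. Bystander
- spool: metal solder spool, 60 mm across, 42 mm high, standing on its flange on the bench; origin at the centre of its underside. Bystander

How it is judged:
By the outcome, as a careful person would: the job done as asked, in the order asked, and still so for the second after the job is handed in, with the robot touching nothing.
It also fails if it takes over 48 s, if anything falls off the work surface, if the arm or the gripper's body presses on something with over 40 N, if the wrist force passes 120 N, or if a joint passes its speed limit or range.

### The arm

A 6-joint arm with a two-finger parallel gripper is mounted at the origin on the work surface. World frame = base frame: x ahead of the robot, y to its left, z up, the work surface at z = 0. Lengths are in mm, angles in rad, forces in N, time in s.
With the tool pointing down it reaches from about 350 to 975 mm from the base axis. Payload 7.1 kg.
Tool frame: the origin (TCP) lies on the centre line of the jaws, within the pads' length; the fingertips stand 25 mm ahead of it and the grasp point (between the pads) lies 6 mm ahead of it (ctrl.nose_length is the distance from the TCP to the fingertips, in mm); x points along the fingers, y is the direction in which the jaws open and shut, and the axes are right-handed (so a half turn about x gives the same grasp; the last joint's range is limited). The gripper opens to 88 mm and grips with 3 to 60 N. Pads are 20 mm wide; open, the fingers measure 115 mm over their backs; the gripper's body (75 mm by 178 mm) begins 61 mm behind the grasp point.
Start: joints at [1.175, 0.423, 1.63, -0, 1.089, -0.019], TCP at [229.935, 581.15, 247.675] pointing down, gripper open.
Joint ranges: [-3, 3], [-0.9, 2.11], [0.09, 2.58], [-1.31, 4.45], [0.11, 2.69], [-2.54, 2.54]. Speed limits (rad/s): [2.39, 2.39, 3.01, 3.14, 3.14, 3.14].

### API

Orientations are given as a rotation vector (axis times angle).
In Python, from workcell import ctrl gives the robot as it stands.
- The arm moves only by the tool arm_command, never from a script. Its argument "deltas" is a list of rows, each a list of 4 numbers: the shift along the tool's x, y, z in m, then the turn about the tool's x in rad. In form: [[tx, ty, tz, yaw], ...]. A call has 1 to 10 rows; each row shifts and turns the pose as measured when the row begins, along the tool's axes as they then stand; what a row does not reach is not made up. A row lasts 1/10 s, in which the tool goes at most 50 mm and 8.59 degrees, less where a joint would pass 70% of its speed; a pose out of reach is approached as far as the arm can. A call is refused whole if a number of a shift passes 0.05 or a number of a turn 0.15, either way. A call with a gripper value outside its range is refused whole. "hand" is the finger opening in m, from 0 to 0.0878, set as the call begins (left out, the last holds). The fingers move at their own pace and stop on an object; the grip force is fixed at half the most. Time passes only in rows, so rows that do not move let the fingers close. It gives the time, the measured TCP pose, the force and the opening at its end, in the units of the state.
- ctrl.get_obs(): the state, without advancing time (a new reading comes with each control period).
- ctrl.get_image(name): name is "side" or "top" or "wrist"; returns the picture (384x512x3 uint8, red, green, blue); there is no depth.
- ctrl.get_calibration(name): a dict with "fx", "fy", "cx", "cy" (pixels), "dist" ([k1, k2, p1, p2, k3] as OpenCV has them; the pictures are not rectified), "R" (3x3) and "t" (3): a world point X has camera coordinates R X + t. Camera axes: x right, y down, z forward; pixel columns grow to the right and rows downward; lengths in mm; the calibration is good to about 2 mm. A picture is of the moment at which its call begins: read the wrist's pose just before it. get_calibration takes no time and is no camera call; for the wrist camera it gives the pose at the moment of the call.
- ctrl.close_job(): hands the job in, once; it reports no verdict.
The state is a dict: "t": time; "qpos": joint angles; "qvel": joint speeds; "joint_torque": joint torques, N m; "ee_pos": TCP position; "orientation": TCP orientation; "ft_force": force on the tool from outside, world axes, zero at the start; "moment": the same for the moment, N m; "width": finger opening in mm.
Only numpy, scipy, OpenCV 4.12 (cv2) and the standard library are available. Lean on these libraries where they do the work, as an engineer would, in place of code of your own. Each camera call takes 0.05 s, during which the arm holds its last target.

## Working session

There is one attempt and no reset: what is moved stays moved. The work goes in short steps, Python scripts to look and compute and a tool call to move; the robot and the scene stay as the last step left them, time stands still between calls to the robot, and variables do not carry over. Pictures are saved under pics/ and viewed, and the job is handed in when it is done.

Besides the shell and the picture viewer there is one more tool, called after "Call:" as a command line: name --pt "numbers of a row" for each row, then --argument value for the rest. arm_command: Moves the arm, as the interface text tells. Its arguments: {"type":"object","properties":{"deltas":{"type":"array","items":{"type":"array","items":{"type":"number"}}},"hand":{"type":"number"}},"required":["deltas"]}

```bash
mkdir -p pics
cat > h.py <<'E'
import numpy as np, cv2
from workcell import ctrl
E
python3 - <<'E'
from h import *
o=ctrl.get_obs(); print({k:np.round(v,3).tolist() for k,v in o.items()})
for n in ["side","top","wrist"]:
    c=ctrl.get_calibration(n); im=ctrl.get_image(n)
    np.savez(f"pics/{n}0.npz",im=im,R=c["R"],t=c["t"],K=[c["fx"],c["fy"],c["cx"],c["cy"]],d=c["dist"])
    cv2.imwrite(f"pics/{n}0.png",im[:,:,::-1])
    R=np.array(c["R"]);print(n,np.round(-R.T@np.array(c["t"]),1),np.round(R,2).tolist(),c["fx"],c["dist"])
E
```

```text
{'t': 0.0, 'qpos': [1.175, 0.424, 1.631, 0.0, 1.089, -0.019], 'qvel': [-0.001, 0.0, -0.0, -0.0, -0.002, -0.001], 'joint_torque': [0.004, -54.463, -27.367, 0.064, 0.023, -0.0], 'ee_pos': [229.701, 580.703, 246.922], 'orientation': [0.294, 1.551, -0.297], 'ft_force': [-0.0, 0.536, 0.041], 'moment': [0.003, 0.021, 0.039], 'width': 87.751}
side [323.7 873.1 934.7] [[-0.97, -0.25, -0.0], [-0.18, 0.68, -0.71], [0.18, -0.69, -0.7]] 458.2122182655174 [-0.0688722  0.         0.         0.         0.       ]
top [ 417.    25.6 1525.5] [[0.01, -1.0, 0.02], [-1.0, -0.01, -0.1], [0.1, -0.02, -1.0]] 498.79747413214994 [0.02754978 0.         0.         0.         0.        ]
wrist [157.7 609.5 383.9] [[0.37, 0.93, -0.0], [0.89, -0.35, 0.28], [0.26, -0.11, -0.96]] 328.5536826088244 [-0.07528832  0.          0.          0.          0.        ]
```

View pics/top0.png

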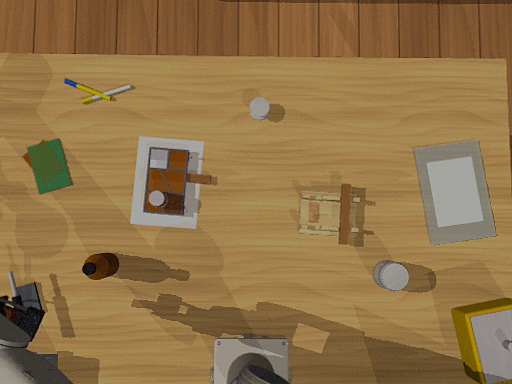

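View pics/side0.png

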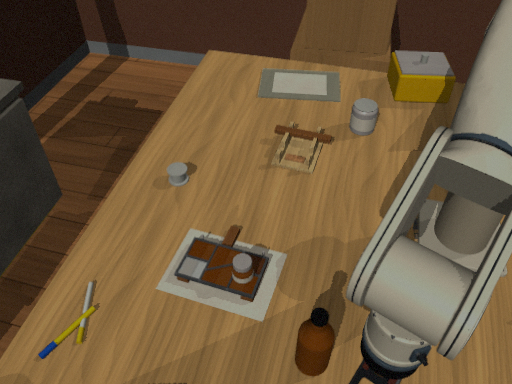

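View pics/wrist0.png

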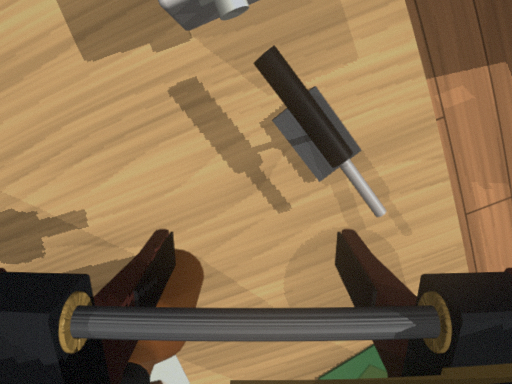

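Top view: panel with the jar at about (170,180), lath end protruding right at (210,179). Rack is at (333,213), with the spare at column 345 and the pad at (314,212), so the empty place is the +y pair. I'll zoom in.

```bash
cat >> h.py <<'E'
def load(n):
    z=np.load(f"pics/{n}.npz"); return z
def K(z): fx,fy,cx,cy=z["K"]; return np.array([[fx,0,cx],[0,fy,cy],[0,0,1]])
def ray(z,px):
    p=np.array(px,float).reshape(-1,1,2)
    u=cv2.undistortPoints(p,K(z),z["d"]).reshape(-1,2)
    d=np.c_[u,np.ones(len(u))]@z["R"]
    return -z["R"].T@z["t"], d
def plane(z,px,h):
    c,d=ray(z,px); return c+d*((h-c[2])/d[:,2])[:,None]
def tri(z1,p1,z2,p2):
    c1,d1=ray(z1,p1);c2,d2=ray(z2,p2);out=[]
    for a,b in zip(d1,d2):
        s=np.linalg.lstsq(np.c_[a,-b],c2-c1,rcond=None)[0]
        x=c1+s[0]*a;y=c2+s[1]*b; out.append(np.r_[(x+y)/2,np.linalg.norm(x-y)])
    return np.array(out)
def proj(z,X): return cv2.projectPoints(np.array(X,float).reshape(-1,3),cv2.Rodrigues(z["R"])[0],z["t"],K(z),z["d"])[0].reshape(-1,2)
def snap(n,name):
    c=ctrl.get_calibration(n); im=ctrl.get_image(n)
    np.savez(f"pics/{name}.npz",im=im,R=c["R"],t=c["t"],K=[c["fx"],c["fy"],c["cx"],c["cy"]],d=c["dist"])
    cv2.imwrite(f"pics/{name}.png",im[:,:,::-1])
def crop(n,x,y,w,h,s,out):
    im=load(n)["im"][y:y+h,x:x+w,::-1]
    cv2.imwrite(f"pics/{out}.png",cv2.resize(im,None,fx=s,fy=s,interpolation=cv2.INTER_NEAREST))
E
python3 - <<'E'
from h import *
crop("top0",125,130,100,100,6,"tA"); crop("top0",290,175,90,75,8,"tB")
crop("side0",155,215,140,110,5,"sA"); crop("side0",260,110,90,75,8,"sB")
E
```

```text
(no output)
```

View pics/tA.png

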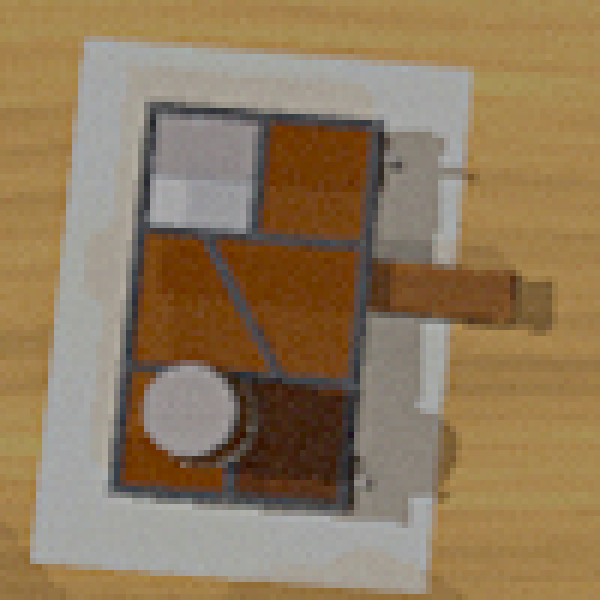

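View pics/tB.png

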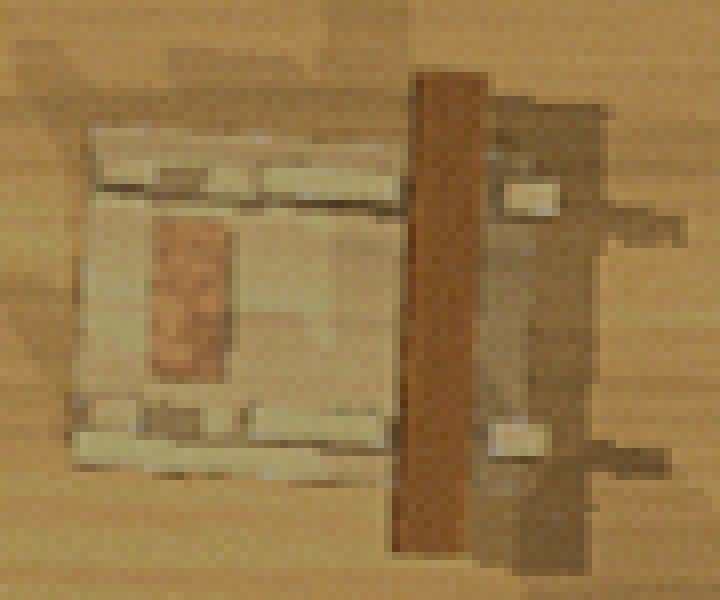

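View pics/sA.png

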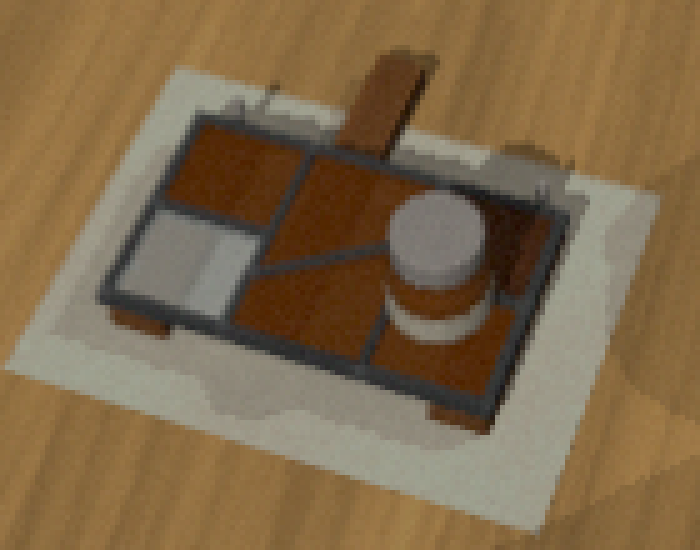

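View pics/sB.png

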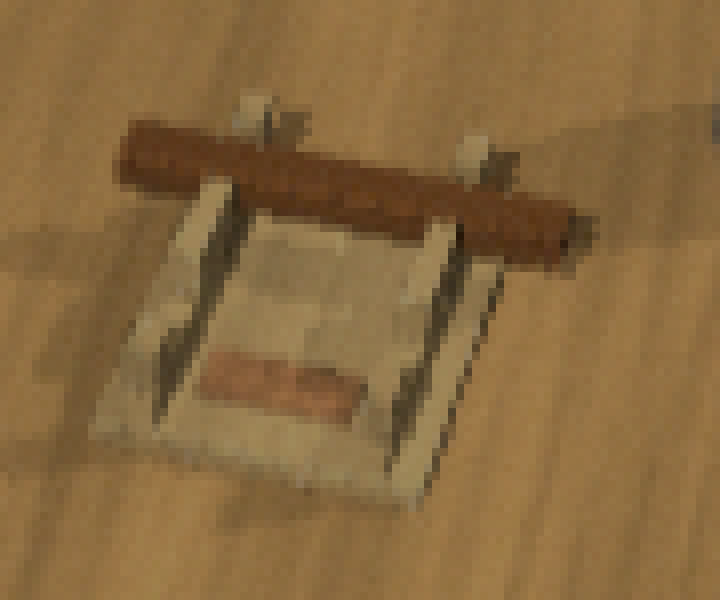

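Run:
```python
from h import *
np.set_printoptions(precision=1,suppress=True)
t,s=load("top0"),load("side0")
T=lambda L,ox=125,oy=130,k=6:np.array(L)/k+[ox,oy]-.5
S=lambda L,ox=155,oy=215,k=5:np.array(L)/k+[ox,oy]-.5
lt=T([[517,271],[515,320],[388,262],[384,312]]); ls=S([[383,55],[430,65]])
print("lath end tri",tri(t,lt[:2],s,ls)); print(plane(t,lt,16)); print("side z16",plane(s,ls,16))
pt=T([[150,101],[384,121],[352,511],[110,491]]);ps=S([[100,300],[200,115],[570,213],[490,415]])
ps=S([[200,115],[100,300],[490,415],[570,213]])
print("panel top img corners",plane(t,pt,24)); 
# side order: (+x,-y)=(200,115),(+x,+y)=(100,300),(-x,+y)=(490,412),(-x,-y)=(570,213)
ps=S([[100,298],[200,115],[570,213],[490,410]])
print(tri(t,pt,s,ps))
T2=lambda L:T(L,290,175,8); S2=lambda L:S(L,260,110,8)
sp=T2([[416,73],[489,73],[468,551],[393,551]]); ss=S2([[135,122],[575,208]])
print("spare",plane(t,sp,46)); 
print("spare tri", tri(t,sp[[0,3]],s,S2([[122,180],[560,268]])),"alt -y edge",tri(t,sp[[1,2]],s,S2([[137,120],[580,208]])))
pd=T2([[156,220],[232,222],[222,382],[150,378]]); pss=S2([[203,388],[215,345],[370,378],[357,425]])
print("pad",plane(t,pd,13),tri(t,pd,s,pss)); print(plane(s,pss,13))
bs=T2([[90,128],[72,465]]);print("rack base +y edge",plane(t,bs,10), plane(s,S2([[95,432],[420,503]]),10))
for L,h in (([[260,165],[400,175],[400,203],[260,200]],50),([[250,405],[388,412],[388,445],[245,435]],50),([[503,183],[558,186],[490,422],[548,425]],50)): print("tine tops",plane(t,T2(L),h))
print("jar",plane(t,T([[190,410]]),84))
```

```text
lath end tri [[592.2 125.   16.4   3.6]
 [566.8 125.6  16.5   4.5]]
[[594.  125.4  16. ]
 [569.1 126.   16. ]
 [598.1 190.7  16. ]
 [572.6 192.3  16. ]]
side z16 [[590.6 124.5  16. ]
 [564.6 125.   16. ]]
panel top img corners [[678.2 311.3  24. ]
 [669.  193.1  24. ]
 [471.7 205.5  24. ]
 [481.  326.1  24. ]]
[[677.  311.1  22.5   2.9]
 [668.3 193.   23.3   1.7]
 [470.7 205.5  23.    2.1]
 [479.6 325.5  25.9   2.6]]
spare [[ 566.6 -267.4   46. ]
 [ 566.8 -294.7   46. ]
 [ 389.5 -284.4   46. ]
 [ 389.3 -256.7   46. ]]
spare tri [[ 565.7 -269.6   36.4    3.8]
 [ 387.8 -258.7   35.9    2.5]] alt -y edge [[ 565.1 -294.4   48.2    2.9]
 [ 386.5 -284.6   46.2    6. ]]
pad [[ 513.  -174.3   13. ]
 [ 512.5 -203.2   13. ]
 [ 451.8 -198.9   13. ]
 [ 453.1 -171.7   13. ]] [[ 511.1 -173.7   18.8    3.1]
 [ 511.6 -202.8   16.2    1.4]
 [ 450.5 -198.6   16.1    2.5]
 [ 451.2 -171.6   15.1    3.8]]
[[ 510.7 -180.5   13. ]
 [ 511.6 -206.7   13. ]
 [ 449.7 -202.4   13. ]
 [ 449.6 -174.2   13. ]]
rack base +y edge [[ 548.2 -149.7   10. ]
 [ 420.2 -142.3   10. ]] [[ 545.8 -148.7   10. ]
 [ 419.4 -140.2   10. ]]
tine tops [[ 531.4 -208.2   50. ]
 [ 528.1 -260.2   50. ]
 [ 517.6 -260.1   50. ]
 [ 518.4 -208.1   50. ]]
tine tops [[ 442.5 -203.7   50. ]
 [ 440.3 -254.7   50. ]
 [ 428.2 -254.6   50. ]
 [ 431.5 -201.8   50. ]]
tine tops [[ 525.4 -298.5   50. ]
 [ 524.4 -318.9   50. ]
 [ 436.9 -292.4   50. ]
 [ 435.9 -313.8   50. ]]
jar [[517.5 276.9  84. ]]
```

```bash
cat >> h.py <<'E'
from scipy.spatial.transform import Rotation as Ro
def state(tgt=None,jawdir=None):
    o=ctrl.get_obs(); R=Ro.from_rotvec(o["orientation"]).as_matrix(); p=np.array(o["ee_pos"])
    print("t",round(o["t"],2),"p",p.round(1),"q",np.round(o["qpos"],2),"F",np.round(o["ft_force"],1),"w",round(o["width"],1))
    print("axes x",R[:,0].round(4),"y",R[:,1].round(4),"z",R[:,2].round(4))
    if tgt is not None: print("delta tool mm",(R.T@(np.array(tgt)-p)).round(1))
    if jawdir is not None:
        v=R.T@np.array(jawdir); print("yaw needed (mod pi)",np.round([np.arctan2(v[2],v[1]),np.arctan2(-v[2],-v[1])],4))
    return p,R
E
python3 - <<'E'
from h import *
state([583,130,250],[0.998,-0.06,0])
E
```

```text
t 0.15 p [229.8 580.8 247.1] q [ 1.18  0.42  1.63  0.    1.09 -0.02] F [ 0.4 -0.1  0.7] w 88.0
axes x [-5.0e-04 -1.1e-03 -1.0e+00] y [ 0.3679  0.9299 -0.0012] z [ 0.9299 -0.3679 -0.    ]
delta tool mm [  -2.6 -289.2  494.3]
yaw needed (mod pi) [ 1.2541 -1.8875]
```

Call:
arm_command --pt "-0.02 -0.01 0.02 0" --pt "-0.02 -0.024 0.04 0" --pt "0 -0.025 0.042 0" --pt "0 -0.025 0.042 0" --pt "0 -0.025 0.042 0" --pt "0 -0.025 0.042 0" --pt "0 -0.025 0.042 0" --pt "0 -0.025 0.042 0" --pt "0 -0.025 0.042 0" --pt "0 -0.025 0.042 0"

```text
t: 1.15
ee_pos: [516.3, 212.0, 287.2]
orientation: [0.286, 1.552, -0.289]
ft_force: [0.2, 0.6, 0.4]
width: 87.8
```

Run:
```python
from h import *
state([583,130,250],[0.998,-0.06,0])
```

```text
t 1.15 p [516.3 212.  287.2] q [ 0.37  0.28  1.74 -0.    1.12 -0.83] F [0.2 0.6 0.4] w 87.8
axes x [-8.0e-04 -1.8e-03 -1.0e+00] y [ 0.3581  0.9337 -0.002 ] z [ 9.337e-01 -3.581e-01 -1.000e-04]
delta tool mm [ 37.3 -52.6  91.6]
yaw needed (mod pi) [ 1.2646 -1.8769]
```

Call:
arm_command --pt "0 -0.025 0.04 0.05" --pt "0 -0.025 0.04 0.14" --pt "0 0 0 0.14" --pt "0 0 0 0.14" --pt "0 0 0 0.14" --pt "0 0 0 0.14" --pt "0 0 0 0.14" --pt "0 0 0 0.14" --pt "0 0 0 0.14" --pt "0 0 0 0.14"

```text
t: 2.15
ee_pos: [575.6, 123.2, 284.2]
orientation: [1.326, 1.126, -1.337]
ft_force: [-0.1, -0.4, 0.6]
width: 87.5
```

Run:
```python
from h import *
p,R=state([583,130,250],[0.998,-0.06,0])
snap("wrist","w1")
```

```text
t 2.15 p [575.6 123.2 284.2] q [ 0.19  0.33  1.68 -0.    1.14  0.36] F [-0.1 -0.4  0.6] w 87.5
axes x [-0.0048 -0.0037 -1.    ] y [ 0.986  -0.1668 -0.0041] z [-0.1668 -0.986   0.0044]
delta tool mm [34.2  6.3 -8.1]
yaw needed (mod pi) [-0.1075  3.0341]
```

View pics/w1.png

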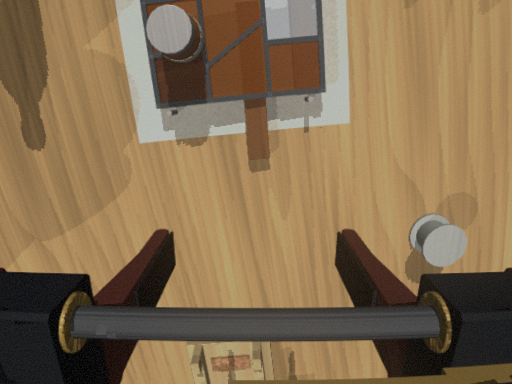

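Wrist view: lath protrudes from (245-270, 97) to its end at (258,165), the panel edge is at row ~100, and the nails are at (174,110) and (307,100). I'll straighten the yaw, go lower and take a second view.

Call:
arm_command --pt "0.04 0.002 0 -0.1" --pt "0.04 0.002 0 0" --pt "0.03 0.0 0 0" --pt "0 0 0 0" --pt "0 0 0 0"

```text
t: 2.7
ee_pos: [580.6, 122.6, 172.8]
orientation: [1.25, 1.18, -1.255]
ft_force: [0.5, 0.8, 1.2]
width: 87.4
```

Run:
```python
from h import *
p,R=state(None,[0.998,-0.06,0])
snap("wrist","w2")
crop("w1",125,60,220,120,3,"w1c")
```

```text
t 2.7 p [580.6 122.6 172.8] q [ 0.19  0.47  1.75 -0.    0.92  0.25] F [0.5 0.8 1.2] w 87.4
axes x [-0.0013 -0.0029 -1.    ] y [ 0.9983 -0.0588 -0.0011] z [-0.0587 -0.9983  0.003 ]
yaw needed (mod pi) [ 1.3000e-03 -3.1403e+00]
```

View pics/w2.png

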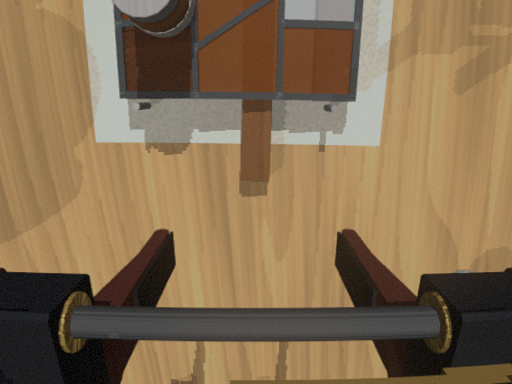

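View pics/w1c.png

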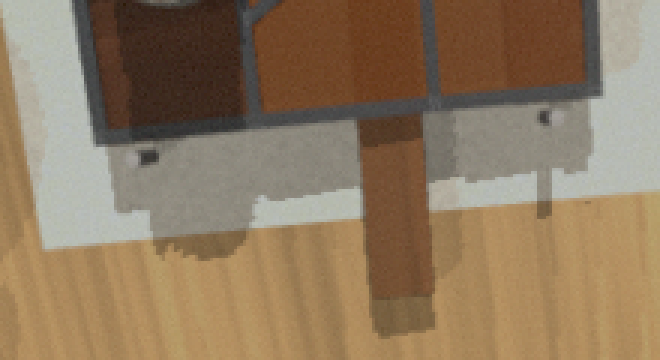

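Run:
```python
from h import *
np.set_printoptions(precision=1,suppress=True)
crop("w2",215,90,80,110,5,"w2c")
for n,box in (("w1",(235,100,285,185)),("w2",(225,103,290,205))):
    im=load(n)["im"]; x0,y0,x1,y1=box
    sub=im[y0:y1,x0:x1].astype(int); r,g,b=sub[...,0],sub[...,1],sub[...,2]
    m=((r-g)>0.38*r)&(r>50)
    for y in range(0,m.shape[0],8):
        w=np.flatnonzero(m[y]); print(n,y+y0,(w.min()+x0,w.max()+x0,len(w)) if len(w) else None)
    c=np.flatnonzero(m.sum(1)>8); print("rows",c.min()+y0,c.max()+y0)
```

```text
w1 100 None
w1 108 None
w1 116 None
w1 124 None
w1 132 None
w1 140 None
w1 148 None
w1 156 None
w1 164 None
w1 172 None
w1 180 NoneTraceback (most recent call last):
  File "<stdin>", line 10, in <module>
    return umr_minimum(a, axis, None, out, keepdims, initial, where)
ValueError: zero-size array to reduction operation minimum which has no identity
```

View pics/w2c.png

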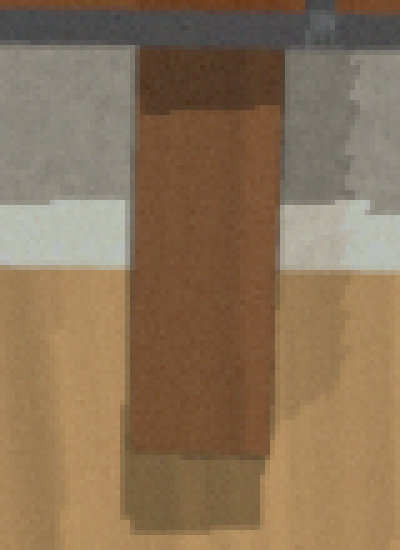

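Run:
```python
from h import *
np.set_printoptions(precision=1,suppress=True)
a,b,t,s=load("w1"),load("w2"),load("top0"),load("side0")
W2=np.array([[127,453],[268,460],[138,50],[284,50]])/5+[215,90]-.5
W1=np.array([[370,296],[433,298],[359,118],[423,113]])/3+[125,60]-.5
print(tri(a,W1,b,W2)); print(plane(b,W2,16)); print(plane(a,W1,16))
n2=plane(b,[[145,106],[328,108]],32);print("nails w2 z32",n2, plane(a,np.array([[150,157],[548,118]])/3+[125,60]-.5,32))
pe=plane(b,[[121,97],[356,100]],24);print("panel edge",pe)
```

```text
[[568.5 132.6  33.2   0.4]
 [593.5 122.2   3.1   0.7]
 [584.5 200.6 278.1   0.1]
 [601.9 198.1 -29.5   0.4]]
[[567.6 128.4  16. ]
 [593.4 125.5  16. ]
 [574.5 199.8  16. ]
 [599.7 198.3  16. ]]
[[567.4 129.6  16. ]
 [593.  124.5  16. ]
 [575.3 200.8  16. ]
 [600.7 198.5  16. ]]
nails w2 z32 [[494.7 200.   32. ]
 [645.3 189.2  32. ]] [[493.7 200.4  32. ]
 [647.  189.   32. ]]
panel edge [[472.4 208.9  24. ]
 [670.9 194.4  24. ]]
```

Call:
arm_command --pt "0.035 0.0 -0.02 -0.03" --pt "0.03 0.0 0 0" --pt "0.025 0 0 0" --pt "0 0 0 0" --pt "0 0 0 0" --hand 0.055

```text
t: 3.25
ee_pos: [589.5, 144.8, 91.2]
orientation: [1.235, 1.187, -1.215]
ft_force: [-0.1, -0.9, 0.6]
width: 55.4
```

Run:
```python
from h import *
p,R=state([582,143,28],[0.996,-0.093,0])
snap("wrist","w3")
```

```text
t 3.25 p [589.5 144.8  91.2] q [ 0.22  0.6   1.77 -0.    0.76  0.25] F [-0.1 -0.9  0.6] w 55.4
axes x [ 1.590e-02  9.000e-04 -9.999e-01] y [ 0.9996 -0.0243  0.0158] z [-0.0243 -0.9997 -0.0013]
delta tool mm [63.1 -8.5  2.1]
yaw needed (mod pi) [ 0.0688 -3.0728]
```

View pics/w3.png

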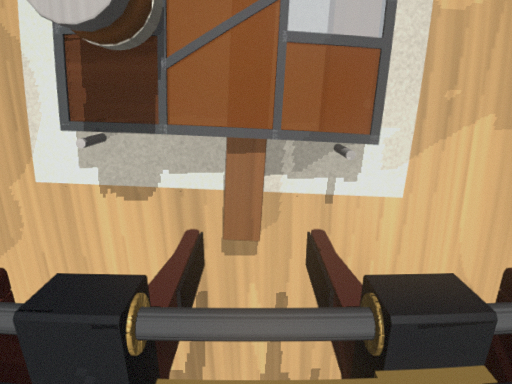

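Call:
arm_command --pt "0 -0.008 0.002 0.065" --pt "0 0 0 0" --pt "0 0 0 0"

```text
t: 3.6
ee_pos: [584.7, 143.4, 97.0]
orientation: [1.289, 1.151, -1.255]
ft_force: [-0.6, -0.5, -0.5]
width: 55.1
```

Run:
```python
from h import *
np.set_printoptions(precision=1,suppress=True)
p,R=state([582,143,28],[0.996,-0.093,0])
b=load("w3")
print(plane(b,[[223,240],[261,241],[226,139],[266,139]],16))
print(plane(b,[[61,129],[380,141]],24))
```

```text
t 3.6 p [584.7 143.4  97. ] q [ 0.2  0.6  1.8 -0.   0.8  0.3] F [-0.6 -0.5 -0.5] w 55.1
axes x [ 0.  0. -1.] y [ 1.  -0.1  0. ] z [-0.1 -1.  -0. ]
delta tool mm [68.9 -4.3  1. ]
yaw needed (mod pi) [ 0.  -3.1]
[[568.5 127.8  16. ]
 [595.1 126.2  16. ]
 [574.  198.   16. ]
 [599.7 197.4  16. ]]
[[471.6 208.8  24. ]
 [671.2 195.6  24. ]]
```

Call:
arm_command --pt "0.02 0 0 0" --pt "0.02 0 0 0" --pt "0 0 0 0" --pt "0 0 0 0"

```text
t: 4.0
ee_pos: [590.3, 144.3, 61.3]
orientation: [1.291, 1.148, -1.244]
ft_force: [-0.0, -0.3, 0.1]
width: 55.2
```

Run:
```python
from h import *
p,R=state([582.5,143,28],[0.9965,-0.083,0])
```

```text
t 4.0 p [590.3 144.3  61.3] q [ 0.22  0.64  1.78 -0.    0.68  0.31] F [-0.  -0.3  0.1] w 55.2
axes x [ 0.0333  0.0047 -0.9994] y [ 0.9959 -0.0847  0.0327] z [-0.0845 -0.9964 -0.0075]
delta tool mm [33.  -8.8  2.2]
yaw needed (mod pi) [-1.5000e-03  3.1401e+00]
```

Call:
arm_command --pt "0 0 0 0" --pt "0 0 0 0" --pt "0 0 0 0"

```text
t: 4.3
ee_pos: [591.8, 144.6, 64.0]
orientation: [1.293, 1.147, -1.24]
ft_force: [-0.4, 0.4, -0.5]
width: 54.9
```

Run:
```python
from h import *
p,R=state([582.5,143,28],[0.9965,-0.083,0])
```

```text
t 4.3 p [591.8 144.6  64. ] q [ 0.22  0.64  1.78 -0.    0.68  0.31] F [-0.4  0.4 -0.5] w 54.9
axes x [ 0.0366  0.0055 -0.9993] y [ 0.9958 -0.0839  0.036 ] z [-0.0837 -0.9965 -0.0086]
delta tool mm [ 35.6 -10.5   2.7]
yaw needed (mod pi) [-7.0000e-04  3.1409e+00]
```

Call:
arm_command --pt "-0.05 0 0 0" --pt "-0.05 0 0 0"

```text
t: 4.5
ee_pos: [584.0, 143.0, 158.0]
orientation: [1.283, 1.155, -1.253]
ft_force: [0.4, 0.6, 0.6]
width: 55.0
```

Run:
```python
from h import *
print(Ro.from_rotvec([1.289,1.151,-1.255]).as_matrix()[:,0])
p,R=state([582.5,143,28],[0.9965,-0.083,0]); print(ctrl.get_obs()["qvel"], ctrl.get_obs()["qpos"])
```

```text
[ 0.02391141  0.00307816 -0.99970934]
t 4.5 p [584. 143. 158.] q [ 0.22  0.49  1.76 -0.    0.87  0.31] F [0.4 0.6 0.6] w 55.0
axes x [ 0.022   0.0022 -0.9998] y [ 0.9963 -0.0836  0.0217] z [-0.0836 -0.9965 -0.004 ]
delta tool mm [130.   -4.3   0.7]
yaw needed (mod pi) [-6.000e-04  3.141e+00]
[ 0.00363916 -0.70765841 -0.16018744  0.00135859  0.94464076 -0.00326403] [ 0.22168166  0.49403594  1.75799578 -0.00353258  0.86764255  0.30764762]
```

Call:
arm_command --pt "0 0 0 0"

```text
t: 4.6
ee_pos: [587.3, 143.9, 164.2]
orientation: [1.289, 1.149, -1.244]
ft_force: [0.8, -0.6, 0.3]
width: 55.0
```

Run:
```python
from h import *
p,R=state([582.5,143,28],[0.9965,-0.083,0]); print(ctrl.get_obs()["qvel"], ctrl.get_obs()["qpos"])
```

```text
t 4.6 p [587.3 143.9 164.2] q [ 0.22  0.49  1.75 -0.    0.87  0.31] F [ 0.8 -0.6  0.3] w 55.0
axes x [ 0.0317  0.0044 -0.9995] y [ 0.996  -0.0836  0.0312] z [-0.0834 -0.9965 -0.0071]
delta tool mm [136.   -9.    2.2]
yaw needed (mod pi) [-4.0000e-04  3.1412e+00]
[-0.00011724  0.06098072  0.0467205  -0.00029554 -0.04017235 -0.00271947] [ 0.22179192  0.48632629  1.75336766 -0.00347506  0.87000188  0.30759888]
```

Call:
arm_command --pt "0 0 0 0"

```text
t: 4.7
ee_pos: [587.4, 143.9, 165.2]
orientation: [1.29, 1.149, -1.243]
ft_force: [0.1, 0.1, -0.1]
width: 55.0
```

Run:
```python
from h import *
p,R=state([582.5,143,28],[0.9965,-0.083,0]); print(ctrl.get_obs()["qvel"], ctrl.get_obs()["qpos"])
```

```text
t 4.7 p [587.4 143.9 165.2] q [ 0.22  0.48  1.75 -0.    0.87  0.31] F [ 0.1  0.1 -0.1] w 55.0
axes x [ 0.0333  0.0048 -0.9994] y [ 0.996  -0.0835  0.0328] z [-0.0833 -0.9965 -0.0075]
delta tool mm [136.9  -9.3   2.3]
yaw needed (mod pi) [-3.0000e-04  3.1413e+00]
[ 0.0006847  -0.04622199 -0.0314483  -0.00061612  0.01368785  0.00082539] [ 0.22179578  0.48458253  1.75368562 -0.00349719  0.86981867  0.30748763]
```

Call:
arm_command --pt "-0.05 -0.003 0 0" --pt "-0.05 -0.003 0 0" --pt "-0.02 0 0 0" --pt "0 0 0 0" --pt "0 0 0 0"

```text
t: 5.2
ee_pos: [575.1, 143.3, 281.6]
orientation: [1.285, 1.153, -1.25]
ft_force: [-0.3, -0.2, -0.9]
width: 55.4
```

Call:
arm_command --pt "0 0 0 0" --pt "0 0 0 0" --pt "0 0 0 0"

```text
t: 5.5
ee_pos: [573.1, 142.8, 275.9]
orientation: [1.279, 1.158, -1.257]
ft_force: [0.6, -0.5, -1.0]
width: 54.7
```

Run:
```python
from h import *
print(Ro.from_rotvec([1.289,1.151,-1.255]).as_matrix()[:,0])
p,R=state([582.5,143,28],[0.9965,-0.083,0]); print(ctrl.get_obs()["joint_torque"], ctrl.get_obs()["qpos"])
```

```text
[ 0.02391141  0.00307816 -0.99970934]
t 5.5 p [573.1 142.8 275.9] q [ 0.23  0.33  1.69 -0.    1.1   0.31] F [ 0.6 -0.5 -1. ] w 54.7
axes x [ 1.650e-02  9.000e-04 -9.999e-01] y [ 0.9964 -0.0832  0.0164] z [-0.0831 -0.9965 -0.0022]
delta tool mm [248.    5.3  -0.5]
yaw needed (mod pi) [-1.0000e-04  3.1415e+00]
[ 6.42125771e-03 -4.99589396e+01 -2.80823028e+01  5.69170271e-02
 -7.31368689e-02  1.23198981e-03] [ 0.22535605  0.33485096  1.69339115 -0.00318767  1.0970576   0.31004375]
```

Call:
arm_command --pt "-0.001 0.001 0 0" --pt "-0.001 0.001 0 0" --pt "-0.001 0.001 0 0" --pt "-0.001 0.001 0 0" --pt "-0.001 0.001 0 0" --pt "-0.001 0.001 0 0" --pt "-0.001 0.001 0 0" --pt "-0.001 0.001 0 0" --pt "-0.001 0.001 0 0" --pt "-0.001 0.001 0 0"

```text
t: 6.5
ee_pos: [583.3, 141.7, 285.0]
orientation: [1.277, 1.159, -1.26]
ft_force: [-0.3, -0.1, -0.5]
width: 55.2
```

Run:
```python
from h import *
p,R=state([582.5,143,28],[0.9965,-0.083,0])
```

```text
t 6.5 p [583.3 141.7 285. ] q [ 0.22  0.34  1.66 -0.    1.13  0.3 ] F [-0.3 -0.1 -0.5] w 55.2
axes x [ 1.360e-02  2.000e-04 -9.999e-01] y [ 0.9964 -0.0832  0.0136] z [-0.0832 -0.9965 -0.0014]
delta tool mm [257.   -4.4  -0.9]
yaw needed (mod pi) [-2.0000e-04  3.1414e+00]
```

Call:
arm_command --pt "0.006 0 0 0" --pt "0.012 0 0 0" --pt "0.015 0 0 0" --pt "0.015 0 0 0" --pt "0.015 0 0 0" --pt "0.015 0 0 0" --pt "0.015 0 0 0" --pt "0.015 0 0 0" --pt "0.01 0 0 0" --pt "0.005 0 0 0"

```text
t: 7.5
ee_pos: [582.4, 141.2, 150.0]
orientation: [1.274, 1.162, -1.264]
ft_force: [0.1, -0.1, -0.5]
width: 55.3
```

Run:
```python
from h import *
p,R=state([582.5,143,28],[0.9965,-0.083,0])
```

```text
t 7.5 p [582.4 141.2 150. ] q [ 0.22  0.51  1.76 -0.    0.87  0.3 ] F [ 0.1 -0.1 -0.5] w 55.3
axes x [ 9.1e-03 -8.0e-04 -1.0e+00] y [ 0.9965 -0.0832  0.0091] z [-0.0832 -0.9965  0.    ]
delta tool mm [122.   -1.1  -1.8]
yaw needed (mod pi) [-2.0000e-04  3.1414e+00]
```

Call:
arm_command --pt "0 0 0 0" --pt "0 0 0 0" --pt "0 0 0 0"

```text
t: 7.8
ee_pos: [582.1, 141.2, 149.4]
orientation: [1.274, 1.162, -1.264]
ft_force: [-0.2, 0.6, 0.1]
width: 54.9
```

Run:
```python
from h import *
p,R=state([582.5,143,28],[0.9965,-0.083,0])
```

```text
t 7.8 p [582.1 141.2 149.4] q [ 0.22  0.51  1.76 -0.    0.87  0.3 ] F [-0.2  0.6  0.1] w 54.9
axes x [ 0.0081 -0.001  -1.    ] y [ 0.9965 -0.0831  0.0081] z [-8.310e-02 -9.965e-01  3.000e-04]
delta tool mm [121.4  -0.8  -1.9]
yaw needed (mod pi) [-1.0000e-04  3.1415e+00]
```

Call:
arm_command --pt "0.005 0 0 0" --pt "0.01 0 0 0" --pt "0.012 0 0 0" --pt "0.012 0 0 0" --pt "0.012 0 0 0" --pt "0.012 0 0 0" --pt "0.01 0 0 0" --pt "0.008 0 0 0" --pt "0.005 0 0 0" --pt "0.003 0 0 0"

```text
t: 8.8
ee_pos: [583.4, 141.2, 52.9]
orientation: [1.274, 1.162, -1.263]
ft_force: [0.7, 0.3, -0.2]
width: 55.0
```

Run:
```python
from h import *
p,R=state([582.5,143,28],[0.9965,-0.083,0]); snap("wrist","w4");
```

```text
t 8.8 p [583.4 141.2  52.9] q [ 0.22  0.66  1.78 -0.    0.69  0.31] F [ 0.7  0.3 -0.2] w 55.0
axes x [ 9.2e-03 -8.0e-04 -1.0e+00] y [ 0.9965 -0.0831  0.0092] z [-0.0831 -0.9965 -0.    ]
delta tool mm [24.9 -1.3 -1.8]
yaw needed (mod pi) [-1.0000e-04  3.1415e+00]
```

View pics/w4.png

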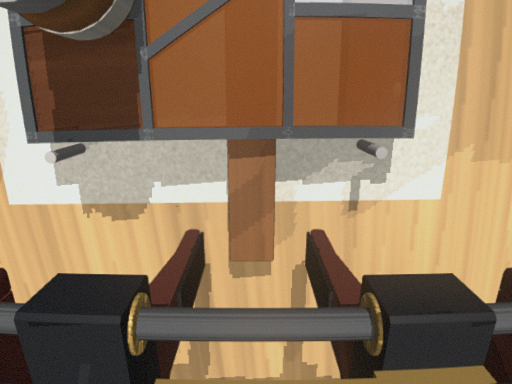

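Run:
```python
from h import *
np.set_printoptions(precision=1,suppress=True)
b=load("w4")
print(plane(b,[[229,261],[273.5,261.5],[228,140],[276,140]],16)); print(b["K"])
print(proj(b,[[583.4,141.2,16]]))
print(plane(b,[[29,139],[414,134]],24))
```

```text
[[568.  128.5  16. ]
 [594.  125.9  16. ]
 [574.9 198.9  16. ]
 [600.1 196.7  16. ]]
[328.6 328.6 254.7 195.2]
[[253.3 239.2]]
[[472.6 210.1  24. ]
 [670.4 195.4  24. ]]
```

Call:
arm_command --pt "0.004 -0.001 0 0.008" --pt "0.006 0 0 0" --pt "0.005 0 0 0" --pt "0.003 0 0 0" --pt "0.002 0 0 0" --pt "0 0 0 0"

```text
t: 9.45
ee_pos: [583.3, 141.4, 32.1]
orientation: [1.282, 1.156, -1.268]
ft_force: [0.3, -0.1, -0.1]
width: 54.9
```

Run:
```python
from h import *
p,R=state([582.3,142,29],[0.9958,-0.092,0])
```

```text
t 9.45 p [583.3 141.4  32.1] q [ 0.22  0.69  1.79 -0.    0.65  0.31] F [ 0.3 -0.1 -0.1] w 54.9
axes x [ 1.100e-02 -3.000e-04 -9.999e-01] y [ 0.9957 -0.0918  0.011 ] z [-9.180e-02 -9.958e-01 -7.000e-04]
delta tool mm [ 3.1 -1.1 -0.5]
yaw needed (mod pi) [ 2.0000e-04 -3.1414e+00]
```

Call:
arm_command --pt "0.002 -0.001 0 0" --pt "0 0 0 0" --pt "0 0 0 0" --hand 0.032

```text
t: 9.75
ee_pos: [582.4, 141.6, 30.1]
orientation: [1.282, 1.156, -1.268]
ft_force: [0.2, 0.0, 1.1]
width: 35.3
```

Run:
```python
from h import *
p,R=state([582.3,142,29],[0.9958,-0.092,0]); snap("side","s1"); snap("top","t1"); crop("s1",155,215,140,110,5,"s1c")
```

```text
t 9.75 p [582.4 141.6  30.1] q [ 0.22  0.69  1.79 -0.    0.65  0.32] F [0.2 0.  1.1] w 35.3
axes x [ 1.150e-02 -2.000e-04 -9.999e-01] y [ 0.9957 -0.0918  0.0115] z [-9.180e-02 -9.958e-01 -8.000e-04]
delta tool mm [ 1.1 -0.2 -0.4]
yaw needed (mod pi) [ 2.0000e-04 -3.1414e+00]
```

View pics/s1c.png

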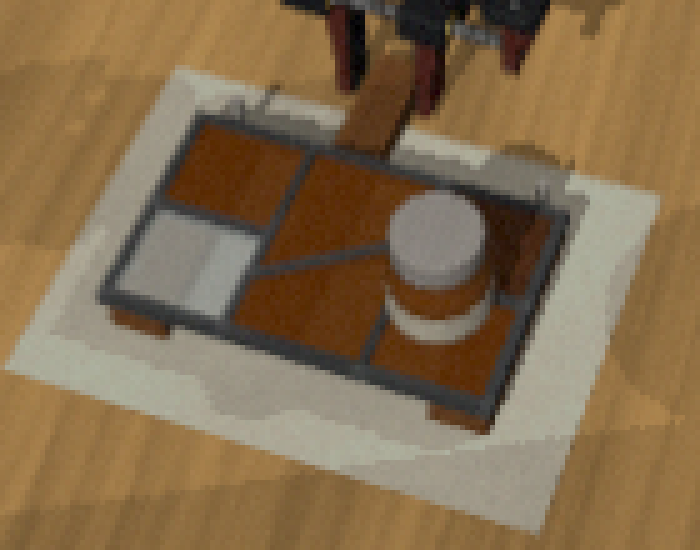

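Fingers straddle the lath end (jaw tips at (350,85) and (425,110) in the crop), and the panel and jar are unchanged. Closing now.

Call:
arm_command --pt "0 0 0 0" --pt "0 0 0 0" --pt "0 0 0 0" --hand 0.022

```text
t: 10.15
ee_pos: [582.2, 141.6, 30.3]
orientation: [1.282, 1.156, -1.268]
ft_force: [-0.0, 0.2, -0.1]
width: 25.6
```

Run:
```python
from h import *
p,R=state([582.3,142,30],[0.9958,-0.092,0])
```

```text
t 10.15 p [582.2 141.6  30.3] q [ 0.22  0.69  1.79 -0.    0.65  0.32] F [-0.   0.2 -0.1] w 25.6
axes x [ 1.120e-02 -3.000e-04 -9.999e-01] y [ 0.9958 -0.0914  0.0112] z [-9.140e-02 -9.958e-01 -7.000e-04]
delta tool mm [ 0.3  0.  -0.4]
yaw needed (mod pi) [ 6.000e-04 -3.141e+00]
```

Call:
arm_command --pt "0 0 0.001 0" --pt "0 0 0.002 0" --pt "0 0 0.003 0" --pt "0 0 0.004 0" --pt "0 0 0.004 0" --pt "0 0 0.004 0"

```text
t: 10.75
ee_pos: [581.1, 124.3, 30.2]
orientation: [1.285, 1.157, -1.266]
ft_force: [0.2, 5.7, -3.0]
width: 26.0
```

Run:
```python
from h import *
p,R=state([571.3,22,30.3],[0.9958,-0.092,0]); print(ctrl.get_obs()["moment"])
```

```text
t 10.75 p [581.1 124.3  30.2] q [ 0.19  0.69  1.8  -0.    0.64  0.28] F [ 0.2  5.7 -3. ] w 26.0
axes x [ 0.0129  0.002  -0.9999] y [ 0.9957 -0.0918  0.0127] z [-0.0918 -0.9958 -0.0032]
delta tool mm [ -0.4  -0.4 102.8]
yaw needed (mod pi) [ 2.0000e-04 -3.1414e+00]
[0.83105526 0.08188348 0.00842477]
```

Call:
arm_command --pt "0 0 0.005 0" --pt "0 0 0.006 0" --pt "0 0 0.006 0" --pt "0 0 0.006 0" --pt "0 0 0.006 0" --pt "0 0 0.006 0" --pt "0 0 0.006 0" --pt "0 0 0.006 0"

```text
t: 11.55
ee_pos: [577.0, 76.1, 30.3]
orientation: [1.289, 1.157, -1.264]
ft_force: [0.8, 5.0, -0.5]
width: 25.6
```

Run:
```python
from h import *
p,R=state([571.3,22,30.3],[0.9958,-0.092,0]); snap("side","s2"); crop("s2",155,190,140,110,5,"s2c")
```

```text
t 11.55 p [577.   76.1  30.3] q [0.11 0.68 1.83 0.01 0.62 0.2 ] F [ 0.8  5.  -0.5] w 25.6
axes x [ 0.0146  0.0052 -0.9999] y [ 0.9955 -0.0937  0.0141] z [-0.0936 -0.9956 -0.0065]
delta tool mm [-0.4 -0.6 54.4]
yaw needed (mod pi) [-1.6000e-03  3.1399e+00]
```

View pics/s2c.png

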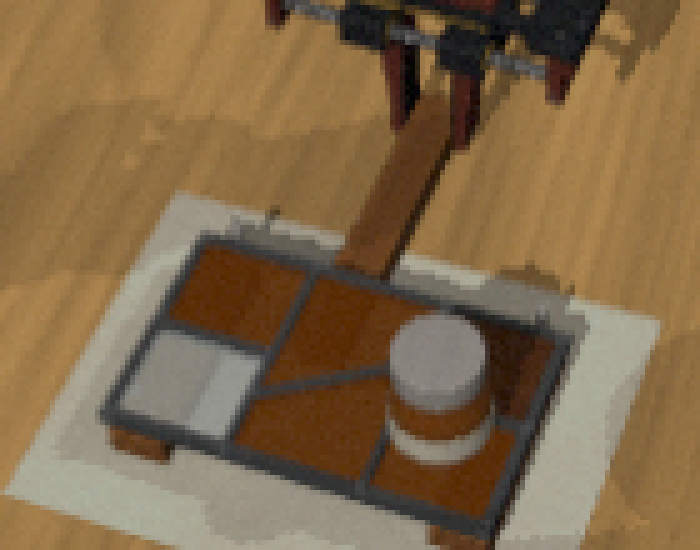

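Lath is sliding out straight; the panel and jar sit within about 1 px of before. Continuing.

Call:
arm_command --pt "0 0 0.005 0" --pt "0 0 0.006 0" --pt "0 0 0.006 0" --pt "0 0 0.006 0" --pt "0 0 0.006 0" --pt "0 0 0.006 0" --pt "0 0 0.006 0" --pt "0 0 0.006 0" --pt "0 0 0.006 0" --pt "0 0 0.006 0"

```text
t: 12.6
ee_pos: [570.7, 11.2, 30.3]
orientation: [1.288, 1.156, -1.266]
ft_force: [0.4, -0.6, -0.1]
width: 25.4
```

Run:
```python
from h import *
p,R=state([571.3,2,30.3],[0.9958,-0.092,0])
```

```text
t 12.6 p [570.7  11.2  30.3] q [-0.    0.67  1.86  0.01  0.6   0.09] F [ 0.4 -0.6 -0.1] w 25.4
axes x [ 0.0142  0.0039 -0.9999] y [ 0.9955 -0.094   0.0138] z [-0.094  -0.9956 -0.0052]
delta tool mm [-0.1  1.5  9.1]
yaw needed (mod pi) [-2.0000e-03  3.1396e+00]
```

Call:
arm_command --pt "0 0 0.006 0" --pt "0 0 0.005 0" --pt "0 0 0.002 0" --pt "0 0 0 0"

```text
t: 13.0
ee_pos: [569.3, -4.2, 30.3]
orientation: [1.289, 1.155, -1.267]
ft_force: [0.7, 1.1, -0.6]
width: 26.0
```

Call:
arm_command --pt "0 0 0 0" --pt "0 0 0 0" --pt "0 0 0 0" --hand 0.045

```text
t: 13.3
ee_pos: [569.2, -4.0, 30.1]
orientation: [1.288, 1.156, -1.267]
ft_force: [-0.2, 1.2, -0.7]
width: 43.8
```

Run:
```python
from h import *
p,R=state(None,[0.9958,-0.092,0]); snap("wrist","w5"); snap("top","t2"); snap("side","s3"); crop("t2",125,130,130,100,6,"t2c")
```

```text
t 13.3 p [569.2  -4.   30.1] q [-0.03  0.67  1.86  0.01  0.6   0.06] F [-0.2  1.2 -0.7] w 43.8
axes x [ 0.0139  0.0035 -0.9999] y [ 0.9954 -0.0949  0.0135] z [-0.0948 -0.9955 -0.0048]
yaw needed (mod pi) [-2.8000e-03  3.1388e+00]
```

View pics/w5.png

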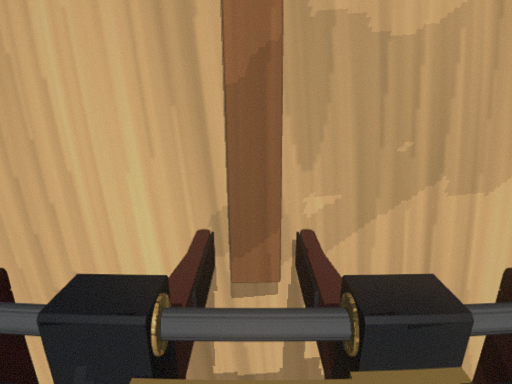

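View pics/t2c.png

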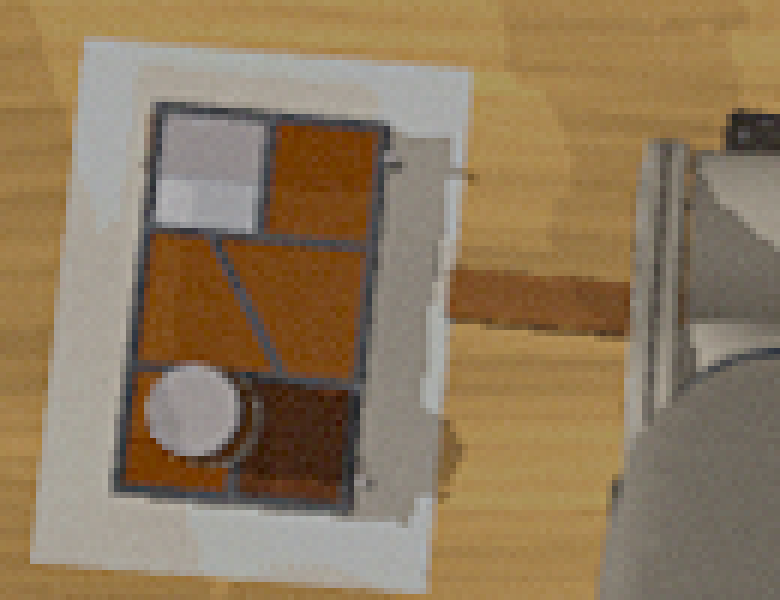

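The lath is clear of the panel: its far end is at crop (450,295) against the panel edge at 375. Panel and jar crept about 2 mm, to the nail stops. Now the lath's position.

Run:
```python
from h import *
np.set_printoptions(precision=1,suppress=True)
b=load("w5"); e=plane(b,[[231,283],[280.5,282.5],[222,3],[284,3]],16); print(e)
m0=(e[0]+e[1])/2; m1=(e[2]+e[3])/2; d=(m1-m0)/np.linalg.norm(m1-m0); print(d, "centre",m0+90*d)
t=load("top0"); print("far end top cam",plane(t,(np.array([[450,272],[450,320]])/6+[125,130]-.5),16))
np.set_printoptions(precision=4)
p,R=state((m0+90*d)*[1,1,0]+[0,0,30])
```

```text
[[556.  -17.4  16. ]
 [581.8 -19.8  16. ]
 [567.2 114.   16. ]
 [593.1 111.6  16. ]]
[0.1 1.  0. ] centre [576.6  71.1  16. ]
far end top cam [[593.3 159.3  16. ]
 [568.8 158.9  16. ]]
t 13.45 p [569.2  -4.   30.2] q [-0.03  0.67  1.86  0.01  0.6   0.06] F [-0.3  0.5 -0.3] w 44.9
axes x [ 0.014   0.0035 -0.9999] y [ 0.9954 -0.0949  0.0136] z [-0.0948 -0.9955 -0.0048]
delta tool mm [  0.5   0.2 -75.5]
```

Call:
arm_command --pt "0 0 -0.005 0" --pt "0 0 -0.01 0" --pt "0 0 -0.012 0" --pt "0 0 -0.012 0" --pt "0 0 -0.012 0" --pt "0 0 -0.01 0" --pt "0 0 -0.005 0" --pt "0 0 -0.002 0" --pt "0 0 0 0"

```text
t: 14.35
ee_pos: [576.2, 71.7, 30.5]
orientation: [1.287, 1.157, -1.264]
ft_force: [0.3, 0.8, 0.4]
width: 44.7
```

Run:
```python
from h import *
p,R=state([576.6,70.7,30],[0.9954,-0.093,0])
```

```text
t 14.35 p [576.2  71.7  30.5] q [0.1  0.68 1.83 0.   0.62 0.19] F [0.3 0.8 0.4] w 44.7
axes x [ 0.0143  0.0037 -0.9999] y [ 0.9956 -0.0924  0.0138] z [-0.0923 -0.9957 -0.005 ]
delta tool mm [0.5 0.5 1. ]
yaw needed (mod pi) [ 7.0000e-04 -3.1409e+00]
```

Call:
arm_command --pt "0.001 0 0.001 0" --pt "0 0 0 0" --pt "0 0 0 0" --pt "0 0 0 0" --hand 0.022

```text
t: 14.75
ee_pos: [576.0, 69.4, 29.4]
orientation: [1.288, 1.156, -1.266]
ft_force: [-0.4, 1.7, -1.0]
width: 25.7
```

Call:
arm_command --pt "-0.003 0 0 0" --pt "-0.008 0 0 0" --pt "-0.012 0 0 0" --pt "-0.015 0 0 0" --pt "-0.015 0 0 0" --pt "-0.015 0 0 0" --pt "-0.015 0 0 0" --pt "-0.01 0 0 0" --pt "-0.005 0 0 0" --pt "0 0 0 0"

```text
t: 15.75
ee_pos: [575.7, 68.7, 139.7]
orientation: [1.291, 1.152, -1.262]
ft_force: [0.4, 0.1, -0.6]
width: 25.9
```

Run:
```python
from h import *
p,R=state([483,-187,130],[0.057,0.998,0])
```

```text
t 15.75 p [575.7  68.7 139.7] q [0.1  0.49 1.81 0.   0.81 0.19] F [ 0.4  0.1 -0.6] w 25.9
axes x [ 0.0195  0.004  -0.9998] y [ 0.9953 -0.0945  0.019 ] z [-0.0944 -0.9955 -0.0058]
delta tool mm [  6.9 -68.2 263.4]
yaw needed (mod pi) [-1.6084  1.5332]
```

Call:
arm_command --pt "-0.002 -0.004 0.007 0" --pt "-0.005 -0.009 0.015 0.03" --pt "-0.005 -0.012 0.02 0.06" --pt "-0.005 -0.012 0.023 0.1" --pt "-0.005 -0.01 0.024 0.1" --pt "-0.005 -0.006 0.025 0.1" --pt "-0.005 -0.002 0.025 0.1" --pt "-0.005 0.002 0.02 0.1" --pt "-0.004 0.005 0.015 0.1" --pt "0 0.005 0.008 0.1"

```text
t: 16.75
ee_pos: [448.7, -104.3, 175.5]
orientation: [1.858, 0.621, -1.847]
ft_force: [-0.3, -0.7, -1.1]
width: 25.6
```

Call:
arm_command --pt "0 0 0 0.1" --pt "0 0 0 0.1" --pt "0 0 0 0.1" --pt "0 0 0 0.1" --pt "0 0 0 0.06" --pt "0 0 0 0.02" --pt "0 0 0 0"

```text
t: 17.45
ee_pos: [437.4, -109.4, 173.0]
orientation: [2.154, 0.143, -2.165]
ft_force: [0.4, 0.3, -0.8]
width: 26.0
```

Run:
```python
from h import *
p,R=state([450,-110,190],[0.057,0.998,0])
```

```text
t 17.45 p [ 437.4 -109.4  173. ] q [-0.27  0.29  2.06  0.01  0.8   1.17] F [ 0.4  0.3 -0.8] w 26.0
axes x [-0.0056  0.0065 -1.    ] y [ 0.1253 -0.9921 -0.0072] z [-0.9921 -0.1253  0.0048]
delta tool mm [-17.    2.1 -12.4]
yaw needed (mod pi) [-2.9589  0.1827]
```

Tilt is under 0.5°. Now look.

Run:
```python
from h import *
snap("wrist","w6")
```

```text
(no output)
```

View pics/w6.png

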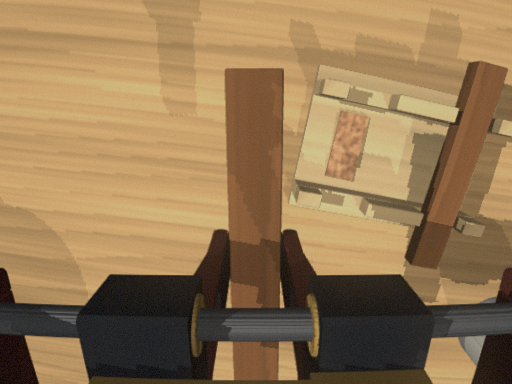

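Call:
arm_command --pt "0 0 -0.005 0.06" --pt "0 0 -0.01 0.1" --pt "0 0 -0.01 0.01" --pt "0 0 -0.01 0" --pt "0 0 -0.005 0" --pt "0 0 0 0"

```text
t: 18.1
ee_pos: [477.9, -109.6, 172.2]
orientation: [-2.189, 0.037, 2.206]
ft_force: [-0.0, 0.3, -0.2]
width: 25.8
```

Run:
```python
from h import *
p,R=state([450,-110,190],[0.057,0.998,0])
snap("wrist","w7"); crop("w6",280,55,232,215,3,"w6c");
```

```text
t 18.1 p [ 477.9 -109.6  172.2] q [-0.25  0.34  1.97  0.01  0.83  1.35] F [-0.   0.3 -0.2] w 25.8
axes x [-0.0075  0.0069 -0.9999] y [-0.0405 -0.9992 -0.0066] z [-0.9992  0.0404  0.0078]
delta tool mm [-17.6   1.4  28. ]
yaw needed (mod pi) [-3.125   0.0166]
```

View pics/w7.png

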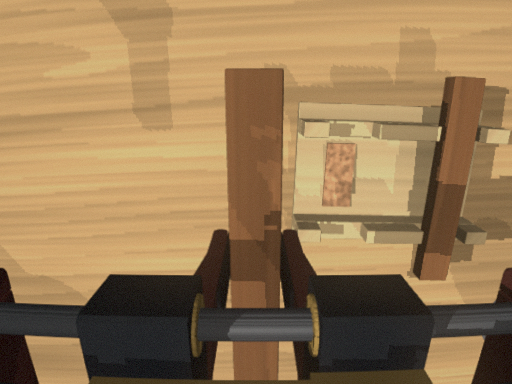

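View pics/w6c.png

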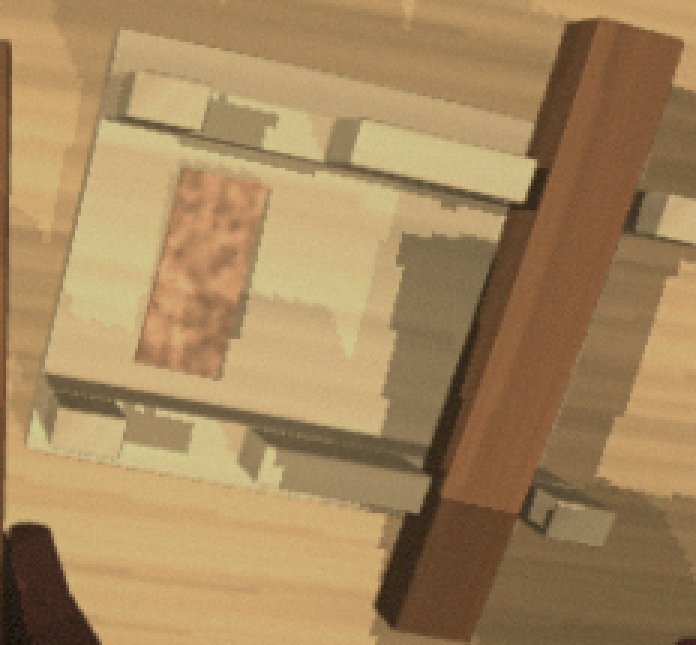

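Run:
```python
from h import *
crop("w7",280,85,232,205,3,"w7c"); crop("w7",200,50,110,220,2.7,"w7d")
```

```text
(no output)
```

View pics/w7c.png

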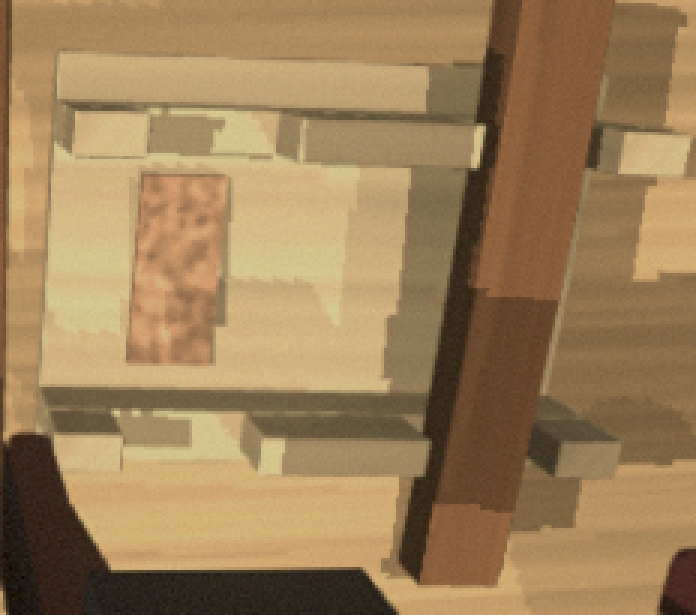

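Run:
```python
from h import *
np.set_printoptions(precision=1,suppress=True)
a,b=load("w6"),load("w7")
A=lambda L:np.array(L)/3+[280,55]-.5
B=lambda L:np.array(L)/3+[280,85]-.5
def go(n,l6,l7,h):
    l6,l7=A(l6),B(l7); x=tri(a,l6,b,l7); p6,p7=plane(a,l6,h),plane(b,l7,h)
    print(n,"\n tri",x.tolist() and x,"\n p6",p6,"\n p7",p7,"\n mean",p6.mean(0),p7.mean(0))
go("pad",[[181,168],[268,184],[221,380],[136,361]],[[141,174],[228,176],[213,364],[126,361]],13)
go("far block",[[360,119],[350,166],[530,203],[536,158]],[[300,116],[303,163],[481,168],[486,125]],50)
go("far tine",[[133,72],[210,87],[205,130]],[[76,110],[149,111],[147,157]],50)
go("near tine",[[125,418]],[[123,470]],50)
go("spare end far",[[597,18],[682,40]],[[597,18],[682,40]],46)
go("far corner base",[[120,30]],[[58,52]],10)
go("spare near end top",[[392,630],[472,641]],[[421,583],[498,585]],46)
# held lath
c=lambda L:np.array(L)
print("held lath end w7, z~?",[plane(b,[[226,69],[283,69]],h) for h in (155,160,165)])
```

```text
pad 
 tri [[ 513.9 -175.5    8.8    0.3]
 [ 513.  -201.1   12.6    0.2]
 [ 451.2 -200.9    7.3    0.4]
 [ 454.5 -171.9   10.7    0.5]] 
 p6 [[ 514.  -174.3   13. ]
 [ 513.  -200.9   13. ]
 [ 452.4 -199.2   13. ]
 [ 454.9 -171.6   13. ]] 
 p7 [[ 514.5 -174.7   13. ]
 [ 513.  -201.1   13. ]
 [ 453.3 -199.1   13. ]
 [ 455.4 -171.2   13. ]] 
 mean [ 483.6 -186.5   13. ] [ 484.1 -186.5   13. ]
far block 
 tri [[ 533.1 -210.3   45.7    0.4]
 [ 520.8 -211.2   45.4    1. ]
 [ 518.8 -258.3   51.8    0.8]
 [ 530.2 -258.3   50.5    0.7]] 
 p6 [[ 532.8 -208.7   50. ]
 [ 520.9 -208.8   50. ]
 [ 518.8 -259.8   50. ]
 [ 530.3 -258.2   50. ]] 
 p7 [[ 533.6 -208.5   50. ]
 [ 521.3 -210.    50. ]
 [ 518.7 -258.8   50. ]
 [ 530.1 -259.    50. ]] 
 mean [ 525.7 -233.9   50. ] [ 525.9 -234.1   50. ]
far tine 
 tri [[ 536.4 -150.7   41.2    1. ]
 [ 535.5 -170.4   43.1    0.1]
 [ 524.4 -168.4   52.5    0.7]] 
 p6 [[ 535.8 -148.6   50. ]
 [ 534.9 -168.6   50. ]
 [ 524.4 -169.4   50. ]] 
 p7 [[ 536.9 -150.    50. ]
 [ 536.  -168.9   50. ]
 [ 524.2 -168.6   50. ]] 
 mean [ 531.7 -162.2   50. ] [ 532.4 -162.5 
[... 355 characters left out ...]
. ]] 
 mean [ 567.3 -280.5   46. ] [ 554.3 -302.1   46. ]
far corner base 
 tri [[ 550.6 -151.2    3.7    0.2]] 
 p6 [[ 549.8 -150.3   10. ]] 
 p7 [[ 550.8 -150.4   10. ]] 
 mean [ 549.8 -150.3   10. ] [ 550.8 -150.4   10. ]
spare near end top 
 tri [[ 385.2 -263.1   37.1    0.6]
 [ 389.9 -282.1   48.4    0.1]] 
 p6 [[ 389.6 -257.4   46. ]
 [ 388.7 -283.9   46. ]] 
 p7 [[ 390.6 -258.5   46. ]
 [ 388.4 -283.7   46. ]] 
 mean [ 389.1 -270.7   46. ] [ 389.5 -271.1   46. ]
held lath end w7, z~? [array([[ 569.2, -100.5,  155. ],
       [ 568.2, -125.7,  155. ]]), array([[ 568.8, -100.9,  160. ],
       [ 567.8, -125.3,  160. ]]), array([[ 568.4, -101.4,  165. ],
       [ 567.5, -124.9,  165. ]])]
```

Call:
arm_command --pt "0 0.004 -0.001 0.012" --pt "0 0.008 -0.001 0" --pt "0 0.011 -0.001 0" --pt "0 0.012 -0.001 0" --pt "0 0.012 -0.001 0" --pt "0 0.01 -0.001 0" --pt "0 0.007 -0.001 0" --pt "0 0.004 0 0" --pt "0 0.001 0 0" --pt "0 0 0 0"

```text
t: 19.15
ee_pos: [479.6, -186.3, 171.4]
orientation: [-2.18, 0.052, 2.201]
ft_force: [0.0, 0.7, -0.4]
width: 25.5
```

Run:
```python
from h import *
p,R=state([482.7,-186.5,80],[0.054,0.9985,0])
```

```text
t 19.15 p [ 479.6 -186.3  171.4] q [-0.4   0.38  1.92  0.    0.85  1.23] F [ 0.   0.7 -0.4] w 25.5
axes x [-0.0091  0.0071 -0.9999] y [-0.0541 -0.9985 -0.0066] z [-0.9985  0.0541  0.0095]
delta tool mm [91.3  0.7 -3.9]
yaw needed (mod pi) [ 3.1415e+00 -1.0000e-04]
```

Call:
arm_command --pt "0.005 0 -0.001 0" --pt "0.01 0 -0.001 0" --pt "0.012 0 -0.001 0" --pt "0.012 0 0 0" --pt "0.012 0 0 0" --pt "0.01 0 0 0" --pt "0.008 0 0 0" --pt "0.005 0 0 0" --pt "0.002 0 0 0" --pt "0 0 0 0"

```text
t: 20.15
ee_pos: [481.0, -184.0, 86.8]
orientation: [-2.177, 0.048, 2.205]
ft_force: [0.2, -1.0, -1.1]
width: 25.9
```

Run:
```python
from h import *
p,R=state([482.7,-186.5,59.5],[0.054,0.9985,0]); snap("wrist","w8"); snap("side","s4"); crop("s4",260,100,90,75,8,"s4c")
```

```text
t 20.15 p [ 481.  -184.    86.8] q [-0.39  0.52  1.95  0.01  0.68  1.23] F [ 0.2 -1.  -1.1] w 25.9
axes x [-0.0124  0.0086 -0.9999] y [-0.0522 -0.9986 -0.008 ] z [-0.9986  0.0521  0.0129]
delta tool mm [27.3  2.7 -2.2]
yaw needed (mod pi) [-3.1397e+00  1.9000e-03]
```

View pics/w8.png

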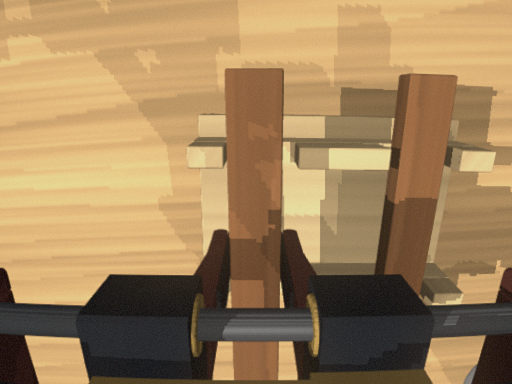

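View pics/s4c.png

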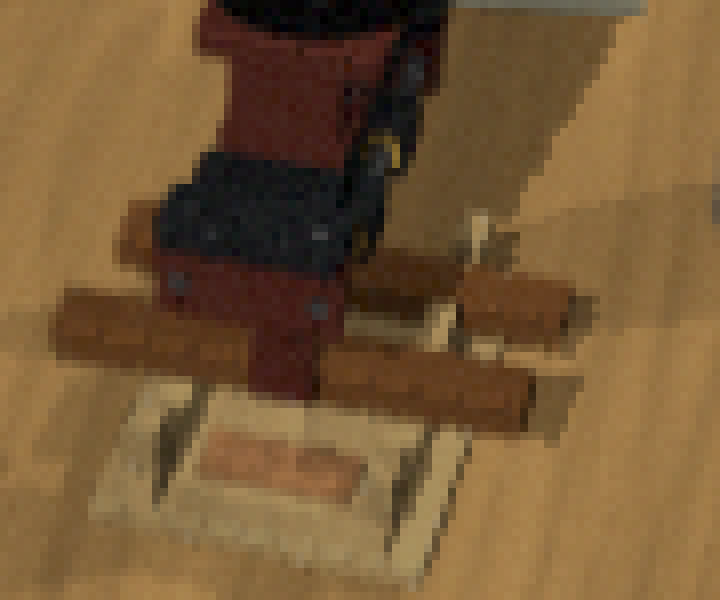

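Lath is above the empty notches: lath cols 226-284, near tine edge ~223, middle block edge ~301. Checking numerically.

Run:
```python
from h import *
np.set_printoptions(precision=1,suppress=True)
b=load("w8")
print(plane(b,[[223,167],[301,168],[189,165],[389,169]],50)); e=plane(b,[[225.5,69.5],[283.5,69.5]],73.4); print("end",e, e.mean(0)-90*np.array([.9986,-.0521,0]))
crop("w8",170,60,170,130,4,"w8c")
```

```text
[[ 524.3 -168.9   50. ]
 [ 521.6 -210.7   50. ]
 [ 526.3 -150.7   50. ]
 [ 518.8 -258.6   50. ]]
end [[ 571.9 -176.    73.4]
 [ 570.6 -200.9   73.4]] [ 481.4 -183.8   73.4]
```

View pics/w8c.png

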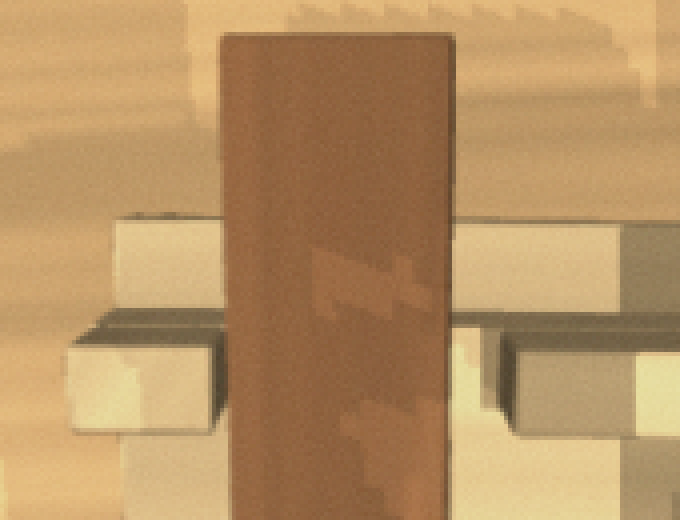

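Call:
arm_command --pt "0.002 0.002 -0.001 0.002" --pt "0.004 0.001 -0.001 0" --pt "0.004 0 0 0" --pt "0.003 0 0 0" --pt "0.001 0 0 0" --pt "0 0 0 0"

```text
t: 20.85
ee_pos: [484.1, -187.8, 73.2]
orientation: [-2.18, 0.052, 2.201]
ft_force: [0.6, -0.1, -0.3]
width: 25.7
```

Run:
```python
from h import *
p,R=state([483.2,-187,59.5],[0.054,0.9985,0])
```

```text
t 20.85 p [ 484.1 -187.8   73.2] q [-0.39  0.55  1.95  0.01  0.65  1.23] F [ 0.6 -0.1 -0.3] w 25.7
axes x [-0.0091  0.0072 -0.9999] y [-0.0545 -0.9985 -0.0067] z [-0.9985  0.0544  0.0095]
delta tool mm [13.8 -0.7  0.8]
yaw needed (mod pi) [ 3.1412e+00 -4.0000e-04]
```

Call:
arm_command --pt "0.003 -0.001 0.001 0" --pt "0.004 0 0 0" --pt "0.002 0 0 0" --pt "0.001 0 0 0" --pt "0 0 0 0"

```text
t: 21.35
ee_pos: [482.9, -186.5, 62.3]
orientation: [-2.18, 0.052, 2.201]
ft_force: [0.3, -0.8, -0.5]
width: 25.9
```

Run:
```python
from h import *
p,R=state([483.2,-187,59.5],[0.054,0.9985,0])
```

```text
t 21.35 p [ 482.9 -186.5   62.3] q [-0.39  0.57  1.96  0.01  0.63  1.23] F [ 0.3 -0.8 -0.5] w 25.9
axes x [-0.0093  0.0073 -0.9999] y [-0.0543 -0.9985 -0.0068] z [-0.9985  0.0542  0.0096]
delta tool mm [ 2.8  0.5 -0.4]
yaw needed (mod pi) [ 3.1413e+00 -2.0000e-04]
```

Call:
arm_command --pt "0.001 0 0 0" --pt "0.001 0 0 0" --pt "0 0 0 0"

```text
t: 21.65
ee_pos: [483.0, -186.5, 60.3]
orientation: [-2.18, 0.052, 2.201]
ft_force: [-0.3, -0.0, -0.5]
width: 25.5
```

Run:
```python
from h import *
p,R=state([483.2,-187,59.5],[0.054,0.9985,0]);snap("side","s5"); crop("s5",260,100,90,75,8,"s5c")
```

```text
t 21.65 p [ 483.  -186.5   60.3] q [-0.39  0.57  1.96  0.01  0.62  1.23] F [-0.3 -0.  -0.5] w 25.5
axes x [-0.009   0.0072 -0.9999] y [-0.0543 -0.9985 -0.0067] z [-0.9985  0.0542  0.0094]
delta tool mm [ 0.8  0.5 -0.3]
yaw needed (mod pi) [ 3.1414e+00 -2.0000e-04]
```

View pics/s5c.png

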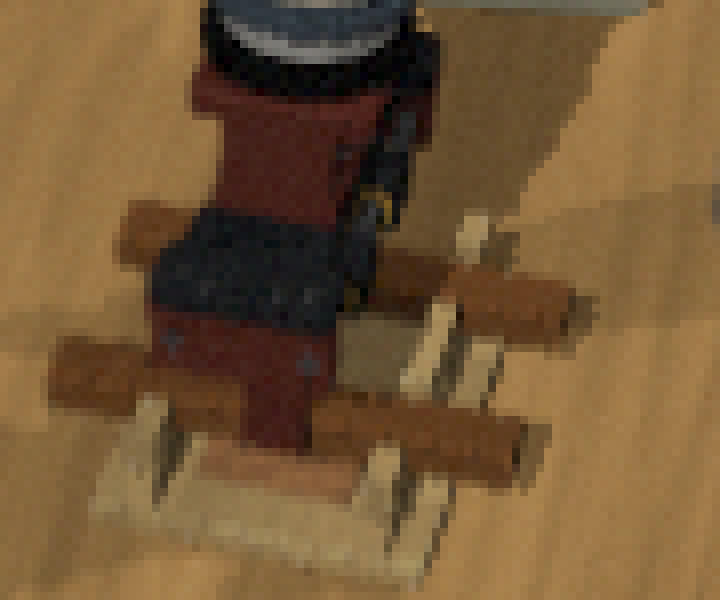

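The lath sits down in both notches, about 1 mm above the floors. I'll lower it gently until contact.

Call:
arm_command --pt "0.001 0 0 0" --pt "0.0005 0 0 0" --pt "0 0 0 0"

```text
t: 22.0
ee_pos: [483.1, -186.5, 59.7]
orientation: [-2.181, 0.052, 2.2]
ft_force: [-1.5, 1.2, 1.5]
width: 26.0
```

Call:
arm_command --pt "0.001 0 0 0" --pt "0 0 0 0"

```text
t: 22.2
ee_pos: [483.1, -186.4, 59.5]
orientation: [-2.182, 0.052, 2.2]
ft_force: [-0.3, 1.2, 1.8]
width: 25.5
```

Call:
arm_command --pt "0.001 0 0 0" --pt "0.001 0 0 0" --pt "0 0 0 0"

```text
t: 22.5
ee_pos: [483.2, -186.5, 59.6]
orientation: [-2.182, 0.052, 2.2]
ft_force: [-0.8, 0.9, 0.7]
width: 25.9
```

Seated. Release, and check before withdrawing.

Call:
arm_command --pt "0 0 0 0" --pt "0 0 0 0" --pt "0 0 0 0" --hand 0.05

```text
t: 22.8
ee_pos: [483.4, -186.6, 59.3]
orientation: [-2.183, 0.052, 2.199]
ft_force: [0.1, 0.4, -0.3]
width: 46.3
```

Call:
arm_command --pt "-0.003 0 0 0" --pt "-0.008 0 0 0" --pt "-0.012 0 0 0" --pt "-0.015 0 0 0" --pt "-0.015 0 0 0" --pt "-0.015 0 0 0" --pt "-0.015 0 0 0" --pt "-0.015 0 0 0" --pt "-0.01 0 0 0" --pt "-0.005 0 0 0"

```text
t: 23.8
ee_pos: [484.4, -187.5, 182.7]
orientation: [-2.186, 0.053, 2.197]
ft_force: [-0.4, 0.0, 0.1]
width: 50.0
```

Call:
arm_command --pt "0 0 0.01 0" --pt "0 0 0.02 0" --pt "0 0 0.02 0" --pt "-0.01 0 0.02 0" --pt "-0.01 0 0.01 0" --pt "0 0 0 0" --pt "0 0 0 0"

```text
t: 24.5
ee_pos: [398.1, -181.9, 202.4]
orientation: [-2.182, 0.052, 2.2]
ft_force: [0.9, 0.0, -0.2]
width: 49.7
```

Run:
```python
from h import *
state(); snap("wrist","w9"); snap("top","t9"); snap("side","s9"); crop("s9",260,100,90,75,8,"s9c"); crop("t9",125,130,130,100,6,"t9c"); crop("s9",155,215,140,110,5,"s9d")
```

```text
t 24.5 p [ 398.1 -181.9  202.4] q [-0.46  0.22  2.06  0.    0.87  1.16] F [ 0.9  0.  -0.2] w 49.7
axes x [-0.0079  0.0069 -0.9999] y [-0.0537 -0.9985 -0.0065] z [-0.9985  0.0536  0.0083]
```

View pics/w9.png

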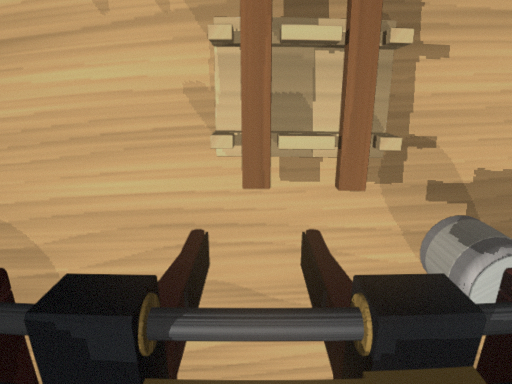

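View pics/s9c.png

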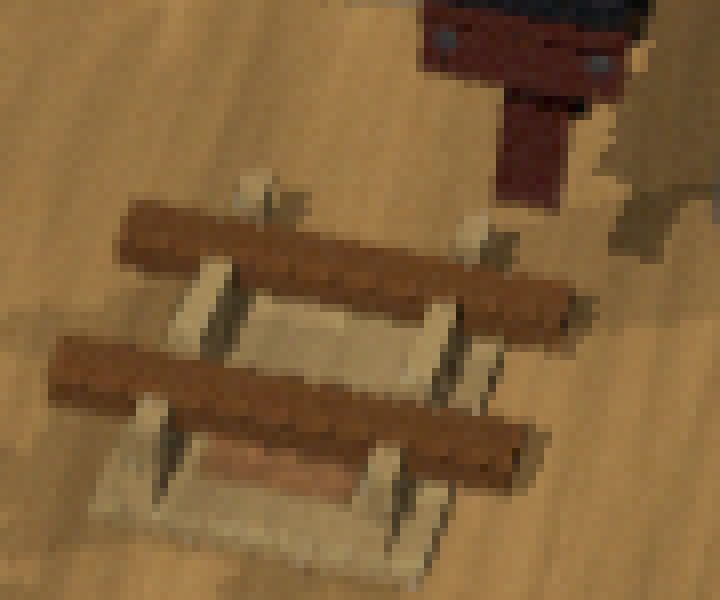

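View pics/s9d.png

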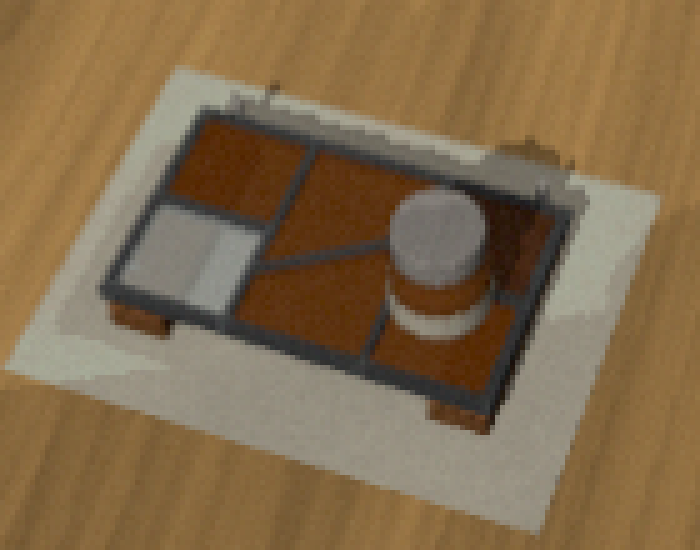

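View pics/t9.png

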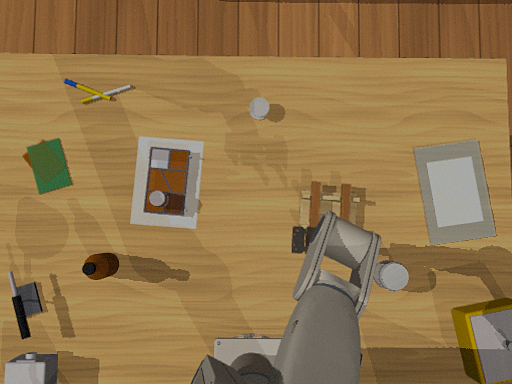

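The lath lies in both empty notches, parallel to the spare; its near end is at row 188 against 190 for the spare. The arm is clear and the panel and jar stand level. Numeric check next.

Run:
```python
from h import *
np.set_printoptions(precision=1,suppress=True)
b=load("w9"); e=plane(b,[[242.5,188],[270.5,188.5],[338,190],[366.5,190.5]],46); print(e)
m=(e[0]+e[1])/2; d=np.array([.9985,-.054,0]); print("lath centre est",m+90*d,"spare",(e[2]+e[3])/2+90*d)
s=load("s9"); S=lambda L:np.array(L)/8+[260,100]-.5
T=lambda L:np.array(L)/6+[125,130]-.5
tt=load("t9"); print("panel now",plane(tt,T([[155,101],[388,124],[352,511],[113,491]]),24))
```

```text
[[ 396.  -169.5   46. ]
 [ 394.2 -195.4   46. ]
 [ 389.5 -258.    46. ]
 [ 387.6 -284.9   46. ]]
lath centre est [ 484.9 -187.3   46. ] spare [ 478.4 -276.3   46. ]
panel now [[678.2 308.8  24. ]
 [667.5 191.1  24. ]
 [471.7 205.5  24. ]
 [481.  324.6  24. ]]
```

View pics/t9c.png

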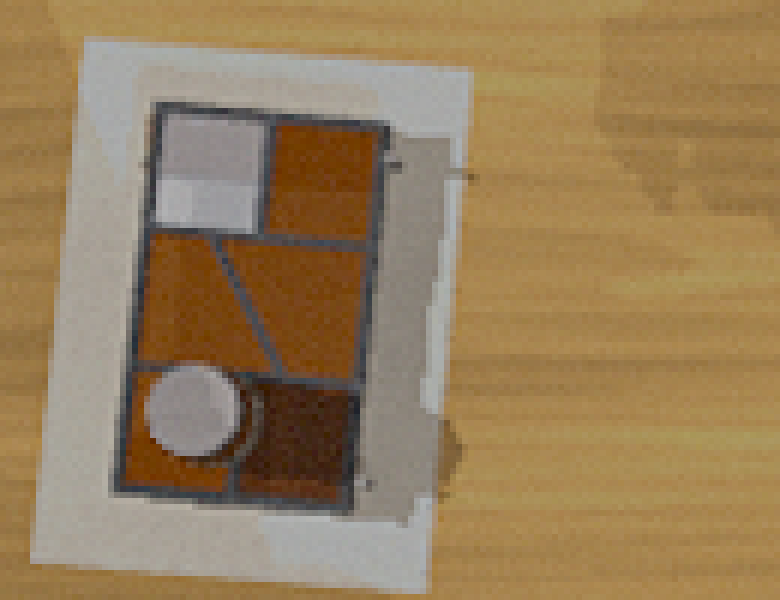

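```bash
python3 -c "
from h import *
print(ctrl.close_job())"
```

```text
the job is handed in; nothing more can be done
None
```

I drew the lath straight out by its protruding end, about 145 mm, until it was clear of the panel. I then regripped it at mid-length, lowered it into the empty pair of notches until light contact (about 2 N), released it and backed off. The job was handed in at about 24.7 s.

**Lath:** the last wrist view puts its centre at about (485, -187) mm. The place I measured is (484, -186.5), so it is within about 1–2 mm. It lies in both notches, parallel to the spare. The spare's centre reads within 1 mm of its earlier position.

**Panel and jar:** they look level and upright in the side view, but they did not stay perfectly still. Both crept about 1–3 mm towards the nails during the pull, and the panel turned slightly, by no more than about 0.5°.

**Disagreements:**
- The top and side cameras differed by 3–5 mm on some points, so I used the wrist camera for the final numbers.
- Fast moves early on tilted the tool by up to 2°. I went back up and re-approached slowly. The tilt was about 0.6° when I gripped the lath, stayed near 1° during the draw and lift, and was about 0.7° when I set it down.

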